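# Change over the tins in a bench tin shaker

### The arm

A 7-joint arm with a two-finger parallel gripper is mounted at the origin on the work surface; the furniture and walls round the work are solid. World frame = base frame: x ahead of the robot, y to its left, z up, the work surface at z = 0. Lengths are in m, angles in rad, forces in N, time in s.
With the tool pointing down it reaches from about 0.425 to 0.975 m from the base axis. Payload 16.7 kg.
Tool frame: the origin (TCP) lies at the very end of the fingers, on their centre line; the grasp point (between the pads) lies 19 mm behind it; z points along the fingers, y is the line along which they close (so a half turn about z gives the same grasp; the last joint's range is limited). The gripper opens to 85 mm and grips with 20 to 120 N. Pads are 22 mm wide; open, the fingers measure 114 mm over their backs; the gripper's body (76 mm by 85 mm) begins 54 mm behind the grasp point. The pads swing forward as they close: fully open they stand 13 mm farther back than shut.
Start: joints at [1.123, 0.426, 0.074, 1.606, -0.034, 1.111, -0.067], TCP at [0.199, -0.645, 0.231] pointing down, gripper open.
Joint ranges: [-2.85, 2.85], [-0.5, 2.14], [-1.23, 1.37], [0.21, 2.46], [-1.02, 4.16], [0.16, 2.05], [-2.73, 2.73]. Speed limits (rad/s): [1.89, 1.89, 2.39, 2.39, 3.01, 3.01, 3.01].

### API

Orientations are given as a unit quaternion [w, x, y, z].
In Python, from rig import state, camera, sign_off gives the robot as it stands. The module is installed in compiled form; this text tells all that it offers.
- The arm moves only by the shell command python3 -m handwheel 'ROWS'. ROWS is JSON, one flat list of numbers, 7 for each row, row after row: the shift along the tool's x, y, z normalised to -1 to 1, where 1 is 0.5 m, then the turn, a rotation vector about the tool's x, y, z normalised to -1 to 1, where 1 is 45 degrees, then the opening, from 0 (shut) to 1 (fully open). In form: [x, y, z, wx, wy, wz, fingers, x, y, z, wx, wy, wz, fingers, ...]. A call has exactly 5 rows; each row shifts and turns the commanded pose from where the row before left it, along the tool's axes as they then stand; what a row does not reach is not made up. A row lasts 1/10 s, in which the tool goes at most 50 mm and 8.59 degrees, less where a joint would pass 70% of its speed; a pose out of reach is approached as far as the arm can. A call with a number of a shift or a turn outside -1 to 1 is refused whole. A call with a gripper value outside its range is refused whole. The fingers move at their own pace and stop on an object; the grip force is fixed at half the most. Time passes only in rows, so rows that do not move let the fingers close, or fill a call up. It gives the time, the measured TCP pose, the force, the opening and the grip force at its end, in the units of the state.
- state(): the state, without advancing time (a new reading comes with each control period).
- camera(name): name is "scene" or "top" or "wrist"; returns a dict with "color" (400x640x3 uint8, blue, green, red), "fov_y" (degrees; the focal length in pixels is half the picture's height over the tangent of half this angle, whatever the lens; pixels are square), "cx", "cy" (the principal point, pixels), "pose" (4x4, takes a point from camera to world coordinates); the wrist camera has in their place "tool_from_camera" (4x4, takes a point from camera to tool coordinates, whose origin is the TCP and whose axes are the flange's). Camera axes: x right, y down, z forward; pixel columns grow to the right and rows downward; lengths in m; the calibration is good to about 2 mm. The wrist camera is an equidistant fisheye: a pixel r from the principal point sees the ray r / f radians off the axis. A picture is of the moment at which its call begins: read the wrist's pose just before it. There is no depth.
- sign_off(): hands the job in; it is judged then, once.
The state is a dict: "t": time; "q": joint angles; "qd": joint speeds; "effort": joint torques, N m; "tcp_pos": TCP position; "ee_rot": TCP orientation; "wrist_force": force on the tool from outside, world axes, zero at the start; "ft_torque": the same for the moment, N m; "opening": opening from 0.0 (shut) to 1.0 (fully open); "finger_force": force on a finger pad.
Only numpy, scipy, OpenCV 4.12 (cv2) and the standard library are available. Lean on these libraries where they do the work, as an engineer would, in place of code of your own. Each camera call takes 0.05 s, during which the arm holds its last target. There are 200 camera calls.

### The job

Change over the tins in the bench shaker: switch its rotary isolator off, slide the clear guard fully open, take the mixed tin out of the bay and stand it upright on the rubber mat, and stand every smaller waiting tin upright in the bay. Then slide the guard fully shut and only after that turn the isolator fully on again. Never have the guard open while the isolator is on, and leave the other things on the table where they are.

Things in the scene. Friction and masses are not known exactly. Their poses are not given: they have to be found in the camera images.
- shaker: grey bench shaker, fixed. Origin on the table under the centre of its open-topped bay; x axis (roughly away from the robot): the way the guard opens; y: to the left along the bay; z up. Outer front face at x = -80 mm. Behind the bay a motor housing 75 mm high (x 80 to 135 mm). Two aluminium tracks along x at y = +-136 mm, tops 100 mm above the table, run from x = -76 to 259 mm and carry the guard
- bay_floor (a point): centre of the bay's flat floor, 20 mm above the table, axes as the shaker's. Bay inside: 136 mm along x, 235 mm along y; walls 12 mm thick, tops 80 mm above the table. Three small tins fit side by side along y at a pitch of 78 mm
- guard (a joint): travel of the clear sliding guard in m: 0 = shut (covers the bay), 0.170 = fully open (slid away along the shaker's x; front edge then at its x = 92 mm). Level plate 156 x 262 x 5 mm, edge strips 7 mm thick, top 96 mm above the table, underside about 9 mm above the highest tin. Friction about 2 N; stays where it is left
- guard_handle (a point): middle of the guard's handle, a black round bar 14 mm thick and 124 mm long, lying along the shaker's y, centred on the guard, 130 mm above the table and 35 mm above the plate; moves with the guard
- isolator_box: grey fixed box of the rotary isolator, 90 x 84 x 45 mm high; origin on the table under the turning axis; z up, x axis is the off direction
- isolator (a joint): isolator handle angle in rad about the vertical: 0 = off (anticlockwise stop, seen from above; the bar lies along the box's x), 1.40 = on (clockwise stop, 80 degrees clockwise of off; bar then lies nearly along the box's -y). Starts on. Friction about 0.08 N m; stays where it is left
- isolator_grip (a point): grip point on the isolator's axis, 76 mm above the table; the black handle bar is 70 mm long, 14 mm wide, 34 mm high, its top 87 mm above the table and its foot 53 mm above the table. The x axis of this point runs along the bar to the end with the white line
- mixed_tin_mid (a point): centre (30 mm above its underside, on its axis) of the mixed tin, the larger green closed paint tin, 68 mm diameter, 60 mm high, about 0.2 kg, z axis up; starts upright in the shaker's bay under the guard
- out_mat: fixed square black rubber mat with a grey field, 110 x 110 mm, 4 mm thick; origin at the centre of its underside on the table, x and y along its edges
- tin_a_mid (a point): centre (29 mm above its underside, on its axis) of an untreated small round red paint tin with a closed lid, 58 mm diameter, 58 mm high, 0.1 to 0.25 kg, z axis up; starts upright somewhere on the table (one of two or three; may be absent)
- tin_b_mid (a point): centre (29 mm above its underside, on its axis) of an untreated small round red paint tin with a closed lid, 58 mm diameter, 58 mm high, 0.1 to 0.25 kg, z axis up; starts upright somewhere on the table (one of two or three; may be absent)
- tin_c_mid (a point): centre (29 mm above its underside, on its axis) of an untreated small round red paint tin with a closed lid, 58 mm diameter, 58 mm high, 0.1 to 0.25 kg, z axis up; starts upright somewhere on the table (one of two or three; may be absent)
- cartridge: bystander: respirator filter cartridge lying flat, 70 mm across, 33 mm high; origin at its underside
There are look-alikes about, which are no part of the job. What is shaped like the part that bears tin_b_mid but pink is not meant.

How it is judged:
On the way, in this order (a step that is already met when the one before it is completed fails the run):
1. the isolator is turned off with the guard still shut (value of joint isolator below 0.1 rad and value of joint guard below 0.006 m), for 0.2 s.
2. the guard is slid fully open with the isolator off (value of joint isolator below 0.1 rad and value of joint guard above 0.155 m), for 0.2 s.
3. the mixed tin stands on the mat and every waiting tin stands upright in the bay (x of mixed_tin_mid in the frame of out_mat between -0.045 and 0.045 m and y of mixed_tin_mid in the frame of out_mat between -0.045 and 0.045 m and z of mixed_tin_mid in the frame of out_mat below 0.044 m and angle between each of mixed_tin_mid, tin_a_mid, tin_b_mid, tin_c_mid's own z axis and vertical below 0.15 rad and x of tin_a_mid in the frame of shaker between -0.05 and 0.05 m and y of tin_a_mid in the frame of shaker between -0.105 and 0.105 m and z of each of tin_a_mid, tin_b_mid, tin_c_mid in the frame of shaker below 0.06 m and x of tin_b_mid in the frame of shaker between -0.05 and 0.05 m and y of tin_b_mid in the frame of shaker between -0.105 and 0.105 m and x of tin_c_mid in the frame of shaker between -0.05 and 0.05 m and y of tin_c_mid in the frame of shaker between -0.105 and 0.105 m and value of joint isolator below 0.1 rad), for 0.2 s.
4. the guard is slid fully shut, the isolator still off (all of step 1 and x of tin_a_mid in the frame of shaker between -0.05 and 0.05 m and y of tin_a_mid in the frame of shaker between -0.105 and 0.105 m and z of each of tin_a_mid, tin_b_mid, tin_c_mid in the frame of shaker below 0.06 m and angle between each of tin_a_mid, tin_b_mid, tin_c_mid's own z axis and vertical below 0.15 rad and x of tin_b_mid in the frame of shaker between -0.05 and 0.05 m and y of tin_b_mid in the frame of shaker between -0.105 and 0.105 m and x of tin_c_mid in the frame of shaker between -0.05 and 0.05 m and y of tin_c_mid in the frame of shaker between -0.105 and 0.105 m), for 0.2 s.
5. the isolator is turned fully on (value of joint isolator above 1.28 rad and value of joint guard below 0.006 m), for 0.2 s.
At the end, for the whole second after the job is handed in: isolator on (above 1.28 rad of 1.40), guard shut (within 6 mm), the mixed tin upright on the mat with its centre over the mat (within 45 mm of the middle either way), every waiting tin upright on the floor of the bay (all of step 5 and x of mixed_tin_mid in the frame of out_mat between -0.045 and 0.045 m and y of mixed_tin_mid in the frame of out_mat between -0.045 and 0.045 m and z of mixed_tin_mid in the frame of out_mat below 0.044 m and angle between each of mixed_tin_mid, tin_a_mid, tin_b_mid, tin_c_mid's own z axis and vertical below 0.15 rad and x of tin_a_mid in the frame of shaker between -0.05 and 0.05 m and y of tin_a_mid in the frame of shaker between -0.105 and 0.105 m and z of each of tin_a_mid, tin_b_mid, tin_c_mid in the frame of shaker below 0.06 m and x of tin_b_mid in the frame of shaker between -0.05 and 0.05 m and y of tin_b_mid in the frame of shaker between -0.105 and 0.105 m and x of tin_c_mid in the frame of shaker between -0.05 and 0.05 m and y of tin_c_mid in the frame of shaker between -0.105 and 0.105 m); the robot touches nothing.
It fails at once if the guard is open while the isolator is on (value of joint guard above 0.012 m and value of joint isolator above 0.3 rad).
It fails at once if the filter cartridge is shifted by more than 40 mm (distance of cartridge from where it was at the start of the episode above 0.04 m).
Of tin_a, tin_b, tin_c only 2 to 3 are there at a start; the rules pass over those that are not, and their reading is None.
At some moment in a run one of tin_a, tin_b, tin_c, mixed_tin may be knocked a few centimetres aside while the robot is not near it.
Once in a run the grip may slacken for a moment while it holds something.
It also fails if it takes over 208 s, if anything falls off the work surface, if the arm or the gripper's body presses on something with over 40 N, if the wrist force passes 120 N, or if a joint passes its speed limit or range.

## Working session

There is one attempt and no reset: what is moved stays moved. The work goes in short steps, Python scripts to look and compute and a shell command to move; the robot and the scene stay as the last step left them, time stands still between calls to the robot, and variables do not carry over. Pictures are saved under pics/ and viewed, at most 14 in all, crops included, and the job is handed in when it is done.

```bash
mkdir -p pics; cat > h.py <<'E'
import numpy as np, cv2
from rig import state, camera
from scipy.spatial.transform import Rotation as R
def tool():
    s=state(); q=s["ee_rot"]; T=np.eye(4); T[:3,:3]=R.from_quat([q[1],q[2],q[3],q[0]]).as_matrix(); T[:3,3]=s["tcp_pos"]; return T
def shot(name,fn=None):
    T=tool() if name=="wrist" else None
    c=camera(name); c["P"]=T@np.array(c["tool_from_camera"]) if name=="wrist" else np.array(c["pose"])
    c["fish"]=name=="wrist"; c["f"]=200/np.tan(np.radians(c["fov_y"]/2))
    if fn: cv2.imwrite("pics/"+fn,c["color"])
    return c
def ray(c,u,v):
    d=np.array([u-c["cx"],v-c["cy"]],float)
    if c["fish"]:
        r=np.hypot(*d); th=r/c["f"]; k=np.sin(th)/max(r,1e-9); d=np.array([d[0]*k,d[1]*k,np.cos(th)])
    else: d=np.array([d[0]/c["f"],d[1]/c["f"],1.])
    d=c["P"][:3,:3]@d; return c["P"][:3,3],d/np.linalg.norm(d)
def atz(c,u,v,z):
    o,d=ray(c,u,v); return o+d*(z-o[2])/d[2]
def proj(c,p):
    x=np.linalg.inv(c["P"])@np.append(p,1); 
    if c["fish"]:
        r=np.hypot(x[0],x[1]); th=np.arctan2(r,x[2]); return c["cx"]+c["f"]*th*x[0]/r, c["cy"]+c["f"]*th*x[1]/r
    return c["cx"]+c["f"]*x[0]/x[2], c["cy"]+c["f"]*x[1]/x[2]
def tri(*rs):
    A=np.zeros((3,3));b=np.zeros(3)
    for o,d in rs:
        M=np.eye(3)-np.outer(d,d);A+=M;b+=M@o
    return np.linalg.solve(A,b)
def rows(target,yaw=None):
    """shift in tool axes to target (units of handwheel, total), and yaw turn total"""
    T=tool(); d=T[:3,:3].T@(np.array(target)-T[:3,3]); return np.round(d/0.5,4)
E
python3 - <<'E'
from h import *
for n in("scene","top"):
    c=shot(n,n+"0.png"); print(n,c["f"],c["cx"],c["cy"],np.round(c["P"],3).tolist())
s=state();print(s); print(tool().round(3))
E
```

```text
scene 373.0552592161451 315.9045566225735 192.65009155500815 [[-0.869, -0.29, 0.402, 0.095], [-0.495, 0.502, -0.709, 0.615], [0.004, -0.815, -0.58, 0.589], [0.0, 0.0, 0.0, 1.0]]
top 374.51801872353997 316.767500316452 197.72777729618255 [[0.009, -0.992, 0.127, 0.309], [-1.0, -0.005, 0.029, -0.013], [-0.028, -0.127, -0.991, 1.184], [0.0, 0.0, 0.0, 1.0]]
{'t': 0.1, 'q': array([ 1.12252478,  0.42668114,  0.07383655,  1.60654175, -0.03412599,
        1.11079251, -0.06712932]), 'qd': array([-0.00208545, -0.0020353 ,  0.00256736, -0.00096591, -0.00084798,
       -0.00011366, -0.00119363]), 'effort': array([ 1.02056202e-02, -9.51523805e+01,  3.77125785e+00, -4.64403713e+01,
        1.95766368e-02,  6.32258132e-03,  1.95698176e-04]), 'tcp_pos': array([ 0.19856834, -0.64474787,  0.23067288]), 'ee_rot': array([-5.71148834e-04,  9.88866790e-01,  1.48802331e-01, -1.12599470e-04]), 'wrist_force': array([ 0.23295389, -0.31757537,  0.48376803]), 'ft_torque': array([ 0.02787346, -0.00989164, -0.00644114]), 'finger_force': 0.0, 'opening': 1.0017099142611101}
[[ 0.956  0.294 -0.     0.199]
 [ 0.294 -0.956  0.001 -0.645]
 [-0.    -0.001 -1.     0.231]
 [ 0.     0.     0.     1.   ]]
```

View pics/top0.png

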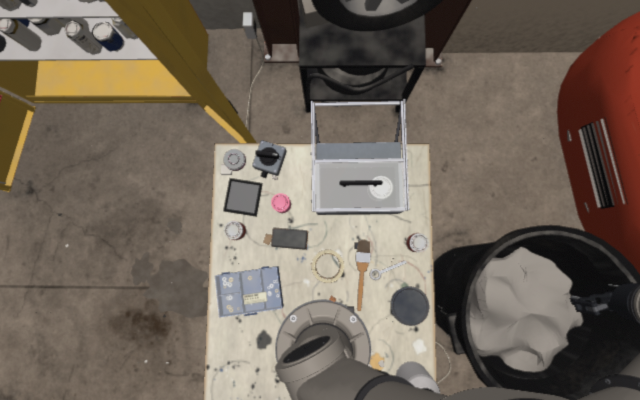

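View pics/scene0.png

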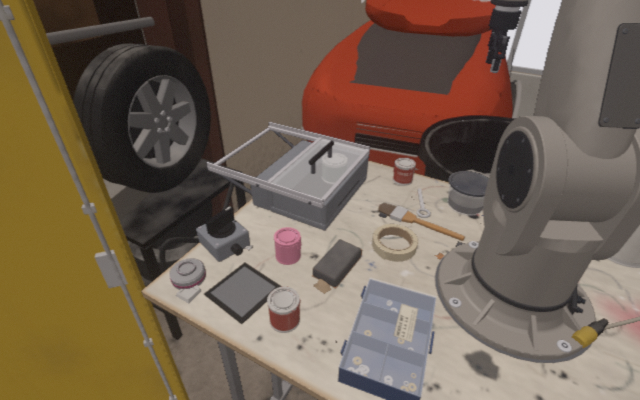

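The top view shows the shaker at about (360,187), the isolator at (268,156), the cartridge at (234,160) and the mat at (243,197). Red tins stand at (235,230) and (418,242). The tin at (281,203) is pink and so a look-alike. The dark round pot at (410,305) is neither red nor the right size. I'll confirm this in one enlarged crop.

```bash
python3 - <<'E'
from h import *
c=shot("top"); im=c["color"][95:325,205:440]; cv2.imwrite("pics/crop.png",cv2.resize(im,None,fx=2.6*0.98,fy=2.6*0.98,interpolation=cv2.INTER_CUBIC))
for n,u,v,z in [("redL",235,230,.058),("redR",418,242,.058),("pink",281,203,.058),("mat",243,197,.004),("iso",268,156,.087),("cart",234,160,.033),("handle",361,183,.13),("mixed",382,187,.08),("pot",410,305,.05)]:
    print(n,atz(c,u,v,z).round(3))
E
```

```text
redL [0.354 0.266 0.058]
redR [ 0.322 -0.281  0.058]
pink [0.436 0.129 0.058]
mat [0.461 0.258 0.004]
iso [0.575 0.167 0.087]
cart [0.575 0.284 0.033]
handle [ 0.487 -0.107  0.13 ]
mixed [ 0.483 -0.174  0.08 ]
pot [ 0.139 -0.255  0.05 ]
```

View pics/crop.png

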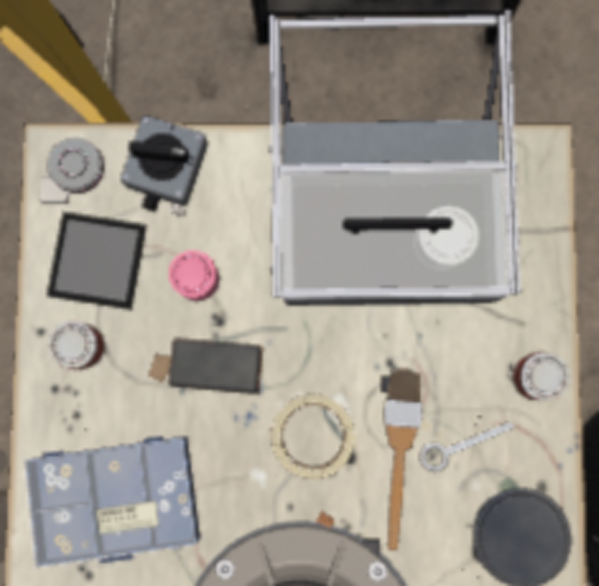

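```bash
m="python3 -m handwheel"
$m '[0,0,-0.01,0,0,-0.1624,1, 0,0,-0.01,0,0,-0.1624,1, 0,0,-0.01,0,0,-0.1624,1, 0,0,-0.01,0,0,-0.1624,1, 0,0,-0.01,0,0,-0.1624,1]' >/dev/null
python3 -m handwheel '[0,0,-0.01,0,0,-0.1624,1, 0,0,-0.01,0,0,-0.1624,1, 0,0,-0.01,0,0,-0.1624,1, 0,0,-0.01,0,0,-0.1624,1, 0,0,-0.01,0,0,-0.1624,1]'
python3 -m handwheel '[0.06,0.03,0,0,0,0,1, 0.06,0.03,0,0,0,0,1, 0.06,0.03,0,0,0,0,1, 0.06,0.03,0,0,0,0,1, 0.06,0.03,0,0,0,0,1]'
python3 -m handwheel '[0.06,0.03,0,0,0,0,1, 0.06,0.03,0,0,0,0,1, 0.06,0.03,0,0,0,0,1, 0.06,0.03,0,0,0,0,1, 0.06,0.03,0,0,0,0,1]' >/dev/null
python3 -m handwheel '[0.06,0.03,0,0,0,0,1, 0.06,0.03,0,0,0,0,1, 0.06,0.03,0,0,0,0,1, 0.06,0.03,0,0,0,0,1, 0,0,0,0,0,0,1]'
python3 - <<'E'
from h import *
c=shot("wrist","w1.png"); print(tool().round(3)); np.save("w1.npy",c["P"]); print(c["f"],c["cx"],c["cy"],np.array(c["tool_from_camera"]).round(3))
shot("top","top1.png")
E
```

```text
t: 1.15
tcp_pos: [0.1986, -0.6449, 0.2812]
ee_rot: [-0.0, 0.704, 0.71, 0.0]
wrist_force: [0.4, 0.3, 0.6]
opening: 0.996
finger_force: 0.0
t: 1.65
tcp_pos: [0.2735, -0.4934, 0.2811]
ee_rot: [-0.0, 0.706, 0.708, 0.0]
wrist_force: [0.4, -0.4, 0.1]
opening: 0.999
finger_force: 0.0
t: 2.65
tcp_pos: [0.4089, -0.2206, 0.2815]
ee_rot: [0.0, 0.704, 0.71, 0.0]
wrist_force: [-0.9, -1.0, 0.4]
opening: 1.0
finger_force: 0.0
[[-0.007  1.     0.     0.408]
 [ 1.     0.007  0.    -0.223]
 [ 0.     0.    -1.     0.281]
 [ 0.     0.     0.     1.   ]]
309.70691628693146 317.826779010824 199.52789584689856 [[ 0.002 -0.957 -0.291  0.074]
 [ 1.     0.001  0.002  0.   ]
 [-0.001 -0.291  0.957 -0.143]
 [ 0.     0.     0.     1.   ]]
```

View pics/w1.png

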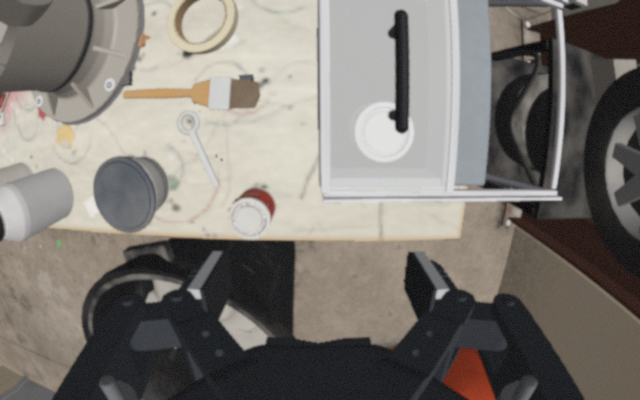

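The wrist picture shows the handle ends at (401,13) and (403,130), the mixed tin's lid through the guard at (384,131), and the right red tin's lid at (250,218). There is no third tin on the right side.

```bash
python3 - <<'E'
from h import *
c=shot("top"); w=shot("wrist")
for n,a,b in [("hL",(340.4,182.9),(401,13)),("hR",(382.4,182.9),(403,130)),("mix",(380.8,187.5),(384,131)),("redR",(418,242),(250,218))]:
    print(n,tri(ray(c,*a),ray(w,*b)).round(4))
print(rows([0.575,0.09,0.281]))
E
python3 -m handwheel '[0.06,0.03,0,0,0,0,1, 0.06,0.03,0,0,0,0,1, 0.06,0.03,0,0,0,0,1, 0.06,0.03,0,0,0,0,1, 0.06,0.03,0,0,0,0,1]' >/dev/null
python3 -m handwheel '[0.06,0.03,0,0,0,0,1, 0.06,0.03,0,0,0,0,1, 0.06,0.03,0,0,0,0,1, 0.06,0.03,0,0,0,0,1, 0.05,0.03,0,0,0,0,1]' >/dev/null
python3 -m handwheel '[0,0,0,0,0,0,1, 0,0,0,0,0,0,1, 0,0,0,0,0,0,1, 0,0,0,0,0,0,1, 0,0,0,0,0,0,1]' 
python3 - <<'E'
from h import *
c=shot("wrist","w2.png"); print(tool().round(4))
E
```

```text
hL [ 0.4888 -0.0492  0.1205]
hR [ 0.4871 -0.1681  0.1361]
mix [ 0.489  -0.1766  0.0413]
redR [ 0.3233 -0.2799  0.0723]
[6.294e-01 3.380e-01 3.000e-04]
t: 4.35
tcp_pos: [0.5561, 0.0702, 0.2815]
ee_rot: [0.0, 0.706, 0.708, -0.0]
wrist_force: [0.1, 0.6, -0.5]
opening: 0.998
finger_force: 0.0
[[-2.300e-03  1.000e+00  3.000e-04  5.562e-01]
 [ 1.000e+00  2.300e-03 -3.000e-04  7.040e-02]
 [-3.000e-04  3.000e-04 -1.000e+00  2.815e-01]
 [ 0.000e+00  0.000e+00  0.000e+00  1.000e+00]]
```

View pics/w2.png

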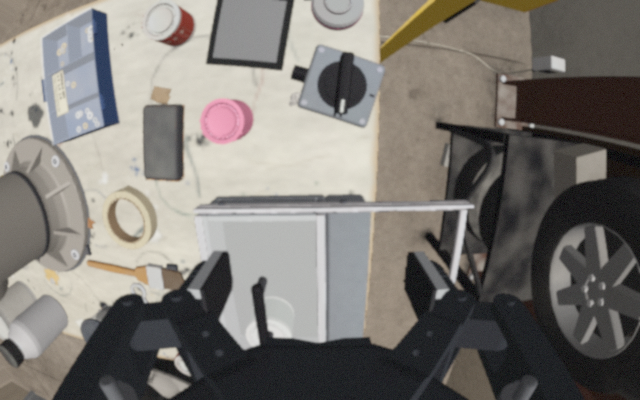

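The isolator bar runs from (345,55) to (341,112), with the white line at the lower end (world −y). The left red tin's lid is at (167,20), the pink tin's at (225,120), the mat's corners at (222,-)/(292,…), and the cartridge's at (338,8). Turning from "on" to "off" is anticlockwise.

```bash
python3 - <<'E'
from h import *
c=shot("top"); w=shot("wrist")
i0=tri(ray(c,267.8,155.8),ray(w,343,84)); print("iso tri",i0.round(4))
a=atz(w,345,54,.087);b=atz(w,341,113,.087);print(a.round(4),b.round(4),((a+b)/2).round(4),np.degrees(np.arctan2(*(b-a)[[1,0]])))
cs=[atz(w,*p,.045) for p in [(325,45),(383,65),(358,126),(300,105)]];print(np.round(cs,4),np.mean(cs,0)); d=cs[1]-cs[0];print(np.degrees(np.arctan2(d[1],d[0])));d=cs[2]-cs[3];print(np.degrees(np.arctan2(d[1],d[0])))
print("mat top",[atz(c,*p,.004).round(3) for p in [(230,179),(262,182.6),(256,215),(224,211)]])
for z in(.095,):print("track/guard top front corners",atz(c,311.7,210.8,z),atz(c,407,208.5,z))
print("track from w2", atz(w,200,209,.1).round(3),atz(w,470,206,.1).round(3))
cv2.imwrite("pics/w2c.png",cv2.resize(w["color"][30:140,270:410],None,fx=4,fy=4,interpolation=cv2.INTER_CUBIC))
E
```

```text
iso tri [0.5868 0.175  0.0426]
[0.5853 0.2047 0.087 ] [0.5815 0.1395 0.087 ] [0.5834 0.1721 0.087 ] -93.32558281194687
[[0.5648 0.2231 0.045 ]
 [0.6356 0.2005 0.045 ]
 [0.6058 0.1233 0.045 ]
 [0.535  0.1484 0.045 ]] [0.58533037 0.1738235  0.045     ]
-17.657481282213272
-19.508414350061
mat top [array([0.519, 0.302, 0.004]), array([0.508, 0.198, 0.004]), array([0.404, 0.214, 0.004]), array([0.416, 0.317, 0.004])]
track/guard top front corners [0.4098534 0.0336393 0.095    ] [ 0.41827845 -0.24313602  0.095     ]
track from w2 [0.42  0.034 0.1  ] [0.74  0.038 0.1  ]
```

View pics/w2c.png

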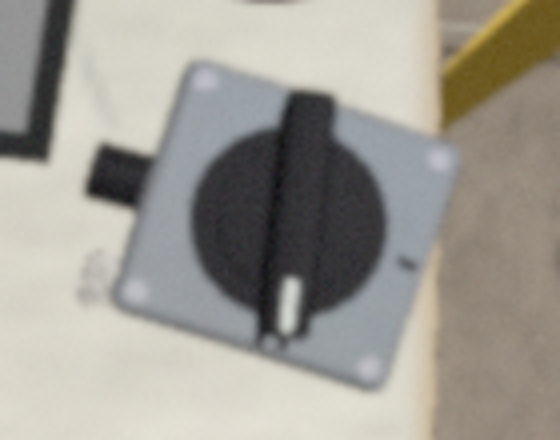

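```bash
python3 -m handwheel '[0.041,0.011,0,0,0,0,1, 0.041,0.011,0,0,0,0,1, 0.041,0.011,0,0,0,0,1, 0.041,0.011,0,0,0,0,1, 0.041,0.011,0,0,0,0,1]' >/dev/null
python3 -m handwheel '[0,0,0.045,0,0,0.178,1, 0,0,0.045,0,0,0,1, 0,0,0.045,0,0,0,1, 0,0,0.045,0,0,0,1, 0,0,0,0,0,0,1]'
python3 -m handwheel '[0,0,0.045,0,0,0,1, 0,0,0.045,0,0,0,1, 0,0,0.045,0,0,0,1, 0,0,0.045,0,0,0,1, 0,0,0.043,0,0,0,1]'
python3 -m handwheel '[0,0,0.04,0,0,0,1, 0,0,0,0,0,0,1, 0,0,0,0,0,0,0, 0,0,0,0,0,0,0, 0,0,0,0,0,0,0]'
python3 -m handwheel '[0,0,0,0,0,0,0, 0,0,0,0,0,0,0, 0,0,0,0,0,0,0, 0,0,0,0,0,0,0, 0,0,0,0,0,0,0]'
```

```text
t: 5.5
tcp_pos: [0.582, 0.173, 0.1888]
ee_rot: [-0.001, 0.754, 0.657, -0.002]
wrist_force: [0.1, -0.6, -0.5]
opening: 1.002
finger_force: 0.0
t: 6.0
tcp_pos: [0.5841, 0.1738, 0.0803]
ee_rot: [0.0, 0.754, 0.657, 0.001]
wrist_force: [0.4, 0.0, 0.2]
opening: 1.004
finger_force: 0.0
t: 6.5
tcp_pos: [0.5841, 0.174, 0.0612]
ee_rot: [0.0, 0.754, 0.657, 0.001]
wrist_force: [0.0, -0.1, 0.4]
opening: 0.519
finger_force: 0.0
t: 7.0
tcp_pos: [0.5845, 0.1735, 0.0607]
ee_rot: [0.001, 0.754, 0.657, 0.001]
wrist_force: [4.7, -2.5, 6.3]
opening: 0.154
finger_force: 60.4
```

```bash
python3 -m handwheel '[0,0,0,0,0,-0.15,0, 0,0,0,0,0,-0.15,0, 0,0,0,0,0,-0.15,0, 0,0,0,0,0,-0.15,0, 0,0,0,0,0,-0.15,0]'
python3 -m handwheel '[0,0,0,0,0,-0.15,0, 0,0,0,0,0,-0.15,0, 0,0,0,0,0,-0.15,0, 0,0,0,0,0,-0.15,0, 0,0,0,0,0,-0.15,0]'
python3 -m handwheel '[0,0,0,0,0,-0.15,0, 0,0,0,0,0,-0.1,0, 0,0,0,0,0,-0.05,0, 0,0,0,0,0,0,0, 0,0,0,0,0,0,0]'
python3 - <<'E'
from h import *
print(state()["ft_torque"],state()["q"].round(2)); T=tool(); print(np.degrees(np.arctan2(T[1,1],T[0,1])))
E
```

```text
t: 7.5
tcp_pos: [0.5844, 0.1735, 0.0607]
ee_rot: [0.001, 0.529, 0.849, 0.0]
wrist_force: [2.7, -2.0, 6.6]
opening: 0.151
finger_force: 60.5
t: 8.0
tcp_pos: [0.5843, 0.1733, 0.0607]
ee_rot: [0.001, 0.26, 0.966, -0.0]
wrist_force: [1.7, -3.0, 8.7]
opening: 0.152
finger_force: 60.7
t: 8.5
tcp_pos: [0.5843, 0.1733, 0.0607]
ee_rot: [0.001, 0.147, 0.989, -0.0]
wrist_force: [0.9, -2.8, 10.6]
opening: 0.154
finger_force: 61.1
[-0.90457656 -0.13329355 -0.6193604 ] [ 0.28  0.71 -0.93  1.85  0.69  0.95  0.32]
73.1015623014629
```

```bash
python3 -m handwheel '[0,0,0,0,0,0,1, 0,0,0,0,0,0,1, 0,0,0,0,0,0,1, 0,0,0,0,0,0,1, 0,0,-0.05,0,0,0,1]'
python3 -m handwheel '[0,0,-0.05,0,0,0.162,1, 0,0,-0.05,0,0,0.162,1, 0,0,-0.05,0,0,0.162,1, 0,0,-0.05,0,0,0.162,1, 0,0,-0.05,0,0,0.162,1]' >/dev/null
python3 -m handwheel '[0,0,-0.05,0,0,0.162,1, 0,0,-0.05,0,0,0.162,1, 0,0,-0.05,0,0,0.162,1, 0,0,0,0,0,0.162,1, 0,0,0,0,0,0.162,1]' 
python3 -m handwheel '[-0.07,-0.024,0,0,0,0,1, -0.07,-0.024,0,0,0,0,1, -0.07,-0.024,0,0,0,0,1, -0.07,-0.024,0,0,0,0,1, -0.07,-0.024,0,0,0,0,1]' >/dev/null
python3 -m handwheel '[-0.07,-0.024,0,0,0,0,1, -0.07,-0.024,0,0,0,0,1, -0.07,-0.024,0,0,0,0,1, 0,0,0,0,0,0,1, 0,0,0,0,0,0,1]'
python3 - <<'E'
from h import *
c=shot("wrist","w3.png"); t=shot("top","top3.png"); print(tool().round(4))
a=cv2.resize(t["color"][100:220,205:425],None,fx=2.5,fy=2.5,interpolation=cv2.INTER_CUBIC)
b=cv2.resize(c["color"][:,100:540],(550,500))[:290]
cv2.imwrite("pics/m3.png",np.vstack([a,b]))
E
```

```text
t: 9.0
tcp_pos: [0.5818, 0.173, 0.0826]
ee_rot: [-0.002, 0.146, 0.989, -0.001]
wrist_force: [-0.0, 0.6, 0.5]
opening: 0.978
finger_force: 0.0
t: 10.0
tcp_pos: [0.5835, 0.174, 0.2857]
ee_rot: [0.0, 0.707, 0.707, 0.001]
wrist_force: [-0.7, 0.4, -1.0]
opening: 1.001
finger_force: 0.0
t: 11.0
tcp_pos: [0.4885, -0.1072, 0.2849]
ee_rot: [0.0, 0.706, 0.708, -0.0]
wrist_force: [-0.7, 1.1, 0.6]
opening: 1.001
finger_force: 0.0
[[-6.300e-03  1.000e+00  3.000e-04  4.890e-01]
 [ 1.000e+00  6.300e-03  3.000e-04 -1.057e-01]
 [ 3.000e-04  3.000e-04 -1.000e+00  2.849e-01]
 [ 0.000e+00  0.000e+00  0.000e+00  1.000e+00]]
```

View pics/m3.png

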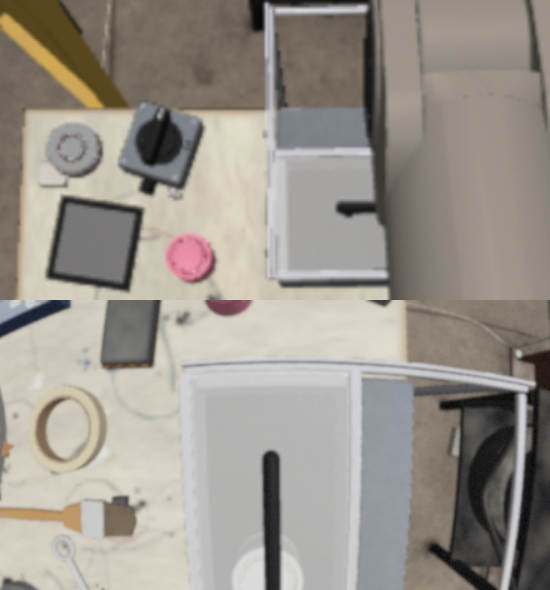

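The isolator bar now points at its off mark, at (160,115)/(150,160) in the mosaic. The guard is still shut, with its handle at column 271. I'll descend and grip the handle.

```bash
python3 -m handwheel '[0,0,0.045,0,0,0,1, 0,0,0.045,0,0,0,1, 0,0,0.045,0,0,0,1, 0,0,0.045,0,0,0,1, 0,0,0.045,0,0,0,1]' >/dev/null
python3 -m handwheel '[0,0,0.045,0,0,0,1, 0,0,0.04,0,0,0,1, 0,0,0.036,0,0,0,1, 0,0,0,0,0,0,0, 0,0,0,0,0,0,0]'
python3 -m handwheel '[0,0,0,0,0,0,0, 0,0,0,0,0,0,0, 0,0,0,0,0,0,0, 0,0,0,0,0,0,0, 0,0,0,0,0,0,0]'
python3 -m handwheel '[0,0.03,0,0,0,0,0, 0,0.034,0,0,0,0,0, 0,0.034,0,0,0,0,0, 0,0.034,0,0,0,0,0, 0,0.034,0,0,0,0,0]'
python3 -m handwheel '[0,0.034,0,0,0,0,0, 0,0.034,0,0,0,0,0, 0,0.034,0,0,0,0,0, 0,0.034,0,0,0,0,0, 0,0.034,0,0,0,0,0]'
python3 -m handwheel '[0,0.005,0,0,0,0,0, 0,0,0,0,0,0,0, 0,0,0,0,0,0,0, 0,0,0,0,0,0,0, 0,0,0,0,0,0,0]'
```

```text
t: 12.1
tcp_pos: [0.4891, -0.1056, 0.1121]
ee_rot: [-0.0, 0.705, 0.709, 0.0]
wrist_force: [0.2, 0.4, -0.7]
opening: 0.696
finger_force: 0.0
t: 12.6
tcp_pos: [0.4892, -0.1068, 0.1126]
ee_rot: [0.001, 0.705, 0.709, 0.0]
wrist_force: [-1.8, 1.2, 8.0]
opening: 0.14
finger_force: 58.4
t: 13.1
tcp_pos: [0.5727, -0.1054, 0.1127]
ee_rot: [0.0, 0.705, 0.709, 0.0]
wrist_force: [-3.7, 5.8, 9.9]
opening: 0.138
finger_force: 58.7
t: 13.6
tcp_pos: [0.6577, -0.1039, 0.1127]
ee_rot: [-0.0, 0.705, 0.709, 0.001]
wrist_force: [-3.1, 9.4, 7.9]
opening: 0.142
finger_force: 58.6
t: 14.1
tcp_pos: [0.658, -0.1039, 0.1127]
ee_rot: [-0.001, 0.705, 0.709, -0.0]
wrist_force: [-13.8, 8.9, 14.7]
opening: 0.137
finger_force: 60.9
```

```bash
python3 -m handwheel '[0,0,0,0,0,0,1, 0,0,0,0,0,0,1, 0,0,0,0,0,0,1, 0,0,0,0,0,0,1, 0,0,-0.05,0,0,0,1]' >/dev/null
python3 -m handwheel '[0,0,-0.08,0,0,0,1, 0,0,-0.08,0,0,0,1, 0,0,-0.08,0,0,0,1, 0,0,-0.05,0,0,0,1, 0,0,0,0,0,0,1]'
python3 -m handwheel '[-0.035,-0.085,0,0,0,0,1, -0.035,-0.085,0,0,0,0,1, -0.035,-0.085,0,0,0,0,1, -0.035,-0.085,0,0,0,0,1, 0,0,0,0,0,0,1]'
python3 - <<'E'
from h import *
c=shot("wrist","w4.png"); print(tool().round(4)); t=shot("top","top4.png")
for p in [(.489,-.177,.08),(.489,-.177,0.02)]: print(proj(c,p))
E
```

```text
t: 15.1
tcp_pos: [0.6608, -0.1058, 0.2861]
ee_rot: [0.002, 0.705, 0.709, 0.002]
wrist_force: [-0.5, 0.7, 0.1]
opening: 1.0
finger_force: 0.0
t: 15.6
tcp_pos: [0.4848, -0.1799, 0.2813]
ee_rot: [-0.0, 0.707, 0.707, -0.002]
wrist_force: [1.1, -0.2, -0.2]
opening: 0.999
finger_force: 0.0
[[-9.000e-04  1.000e+00 -8.000e-04  4.873e-01]
 [ 1.000e+00  9.000e-04 -1.700e-03 -1.787e-01]
 [-1.700e-03 -8.000e-04 -1.000e+00  2.817e-01]
 [ 0.000e+00  0.000e+00  0.000e+00  1.000e+00]]
(np.float64(321.43688871079604), np.float64(170.7449432774653))
(np.float64(320.99224443631783), np.float64(161.55319914416927))
```

View pics/w4.png

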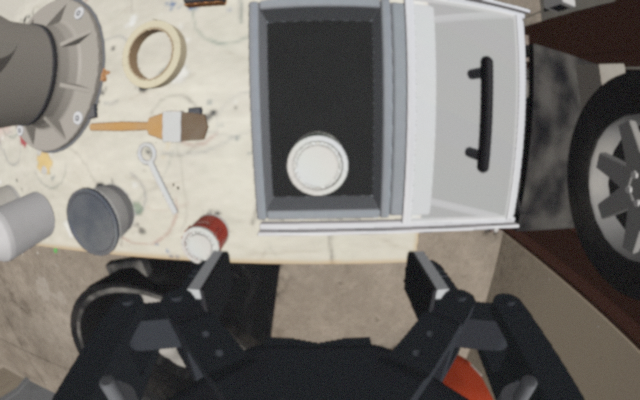

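The guard is open. The mixed tin's lid is centred at (319,164) and the bay rim runs from column 262 to 385. The mixed tin is clear of the walls.

```bash
python3 - <<'E'
from h import *
c=shot("wrist"); print(tool()[:3,3].round(4))
m=atz(c,319,164,.08); print("mixed",m.round(4)); 
print("front outer rim",atz(c,252,120,.08).round(4),"bay inner front",atz(c,266,120,.08).round(4),"back inner",atz(c,381,120,.08).round(4),"right inner wall top",atz(c,320,208,.08).round(4),"left inner",atz(c,320,9,.08).round(4))
print("edge of front rim ",atz(c,254,20,.08).round(4),atz(c,259,215,.08).round(4))
print("tinR lid",atz(c,203,239,.058).round(4))
print(rows([m[0],m[1],.04]))
t=shot("top"); print(tri(ray(c,319,164),ray(t,381,187)))
hsv=cv2.cvtColor(c["color"],cv2.COLOR_BGR2HSV); print(c["color"][192:198,315:322].mean((0,1)))
E
```

```text
[ 0.4898 -0.1769  0.2818]
mixed [ 0.4908 -0.1667  0.08  ]
front outer rim [ 0.4156 -0.116   0.08  ] bay inner front [ 0.4316 -0.1165  0.08  ] back inner [ 0.5598 -0.1155  0.08  ] right inner wall top [ 0.4923 -0.2191  0.08  ] left inner [0.491  0.0105 0.08  ]
edge of front rim  [ 4.177e-01 -4.000e-04  8.000e-02] [ 0.4193 -0.2284  0.08  ]
tinR lid [ 0.3336 -0.2723  0.058 ]
[0.0204 0.002  0.4837]
[ 0.49137158 -0.17730815  0.02814491]
[186.21428571 191.30952381 192.88095238]
```

```bash
python3 -m handwheel '[0.018,0.002,0,0,0,0,0.95, 0,0,0.05,0,0,0,0.95, 0,0,0.05,0,0,0,0.95, 0,0,0.05,0,0,0,0.95, 0,0,0.05,0,0,0,0.95]'
python3 -m handwheel '[0,0,0.06,0,0,0,0.95, 0,0,0.06,0,0,0,0.95, 0,0,0.06,0,0,0,0.95, 0,0,0.05,0,0,0,0.95, 0,0,0,0,0,0,0.95]'
python3 -m handwheel '[0,0,0.04,0,0,0,0.95, 0,0,0.03,0,0,0,0.95, 0,0,0,0,0,0,0.95, 0,0,0,0,0,0,0, 0,0,0,0,0,0,0]'
python3 -m handwheel '[0,0,0,0,0,0,0, 0,0,0,0,0,0,0, 0,0,0,0,0,0,0, 0,0,0,0,0,0,0, 0,0,0,0,0,0,0]'
```

```text
t: 16.3
tcp_pos: [0.4913, -0.1661, 0.1806]
ee_rot: [-0.0, 0.705, 0.71, 0.0]
wrist_force: [1.1, -0.7, -1.4]
opening: 0.952
finger_force: 0.0
t: 16.8
tcp_pos: [0.4895, -0.1656, 0.0639]
ee_rot: [-0.003, 0.705, 0.71, -0.001]
wrist_force: [0.3, 0.0, 0.9]
opening: 0.95
finger_force: 0.0
t: 17.3
tcp_pos: [0.4909, -0.1674, 0.0329]
ee_rot: [0.0, 0.705, 0.709, -0.0]
wrist_force: [-0.9, 0.2, 1.6]
opening: 0.765
finger_force: 65.5
t: 17.8
tcp_pos: [0.4909, -0.1675, 0.0329]
ee_rot: [0.0, 0.705, 0.709, 0.0]
wrist_force: [-3.3, 3.0, 8.9]
opening: 0.766
finger_force: 65.4
```

```bash
python3 -m handwheel '[0,0,-0.03,0,0,0,0, 0,0,-0.06,0,0,0,0, 0,0,-0.08,0,0,0,0, 0,0,-0.08,0,0,0,0, 0,0,-0.05,0,0,0,0]'
python3 -m handwheel '[0.03,-0.004,0,0,0,0,0, 0.05,-0.004,0,0,0,0,0, 0.06,-0.004,0,0,0,0,0, 0.06,-0.004,0,0,0,0,0, 0.06,-0.004,0,0,0,0,0]'
python3 -m handwheel '[0.06,-0.004,0,0,0,0,0, 0.06,-0.004,0,0,0,0,0, 0.06,-0.004,0,0,0,0,0, 0.06,-0.004,0,0,0,0,0, 0.06,-0.004,0,0,0,0,0]'
python3 -m handwheel '[0.06,-0.004,0,0,0,0,0, 0.06,-0.004,0,0,0,0,0, 0.06,-0.004,0,0,0,0,0, 0.06,-0.004,0,0,0,0,0, 0.05,-0.004,0,0,0,0,0]'
python3 -m handwheel '[0,0,0,0,0,0,0, 0,0,0,0,0,0,0, 0,0,0,0,0,0,0, 0,0,0,0,0,0,0, 0,0,0,0,0,0,0]'
python3 - <<'E'
from h import *
c=shot("wrist","w5.png"); print(tool().round(4)); print(rows([.461,.258,.018]))
E
```

```text
t: 18.3
tcp_pos: [0.4915, -0.1676, 0.1861]
ee_rot: [0.002, 0.705, 0.709, 0.001]
wrist_force: [-0.5, -0.2, -2.8]
opening: 0.768
finger_force: 66.8
t: 18.8
tcp_pos: [0.4792, -0.0361, 0.1821]
ee_rot: [0.0, 0.705, 0.709, -0.0]
wrist_force: [1.3, -0.0, -1.8]
opening: 0.767
finger_force: 66.8
t: 19.3
tcp_pos: [0.4683, 0.1138, 0.1821]
ee_rot: [0.0, 0.705, 0.709, -0.0]
wrist_force: [0.3, -0.2, -1.7]
opening: 0.767
finger_force: 66.8
t: 19.8
tcp_pos: [0.4573, 0.2591, 0.1821]
ee_rot: [-0.0, 0.705, 0.709, 0.0]
wrist_force: [1.5, -0.5, -2.8]
opening: 0.768
finger_force: 66.8
t: 20.3
tcp_pos: [0.4586, 0.2564, 0.1819]
ee_rot: [0.0, 0.706, 0.708, -0.0]
wrist_force: [-0.7, 0.6, -2.1]
opening: 0.769
finger_force: 66.9
[[-3.900e-03  1.000e+00  1.000e-04  4.586e-01]
 [ 1.000e+00  3.900e-03 -2.000e-04  2.565e-01]
 [-2.000e-04  1.000e-04 -1.000e+00  1.819e-01]
 [ 0.000e+00  0.000e+00  0.000e+00  1.000e+00]]
[0.003  0.0048 0.3278]
```

View pics/w5.png

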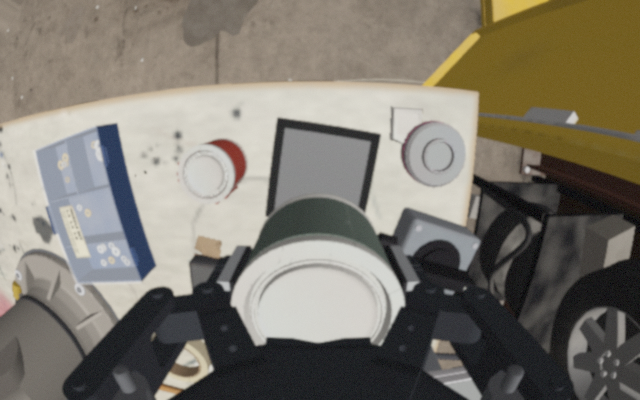

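The mixed tin (green side) hangs level between the fingers, and the mat is right behind it at (280–380, 121–200). I'll lower it.

```bash
python3 -m handwheel '[0.003,0.005,0.05,0,0,0,0, 0,0,0.06,0,0,0,0, 0,0,0.06,0,0,0,0, 0,0,0.06,0,0,0,0, 0,0,0.05,0,0,0,0]'
python3 -m handwheel '[0,0,0.02,0,0,0,0, 0,0,0.015,0,0,0,0, 0,0,0.009,0,0,0,0, 0,0,0,0,0,0,0, 0,0,0,0,0,0,0]'
python3 -m handwheel '[0,0,0,0,0,0,0.95, 0,0,0,0,0,0,0.95, 0,0,0,0,0,0,0.95, 0,0,0,0,0,0,0.95, 0,0,-0.03,0,0,0,0.95]'
python3 -m handwheel '[0,0,-0.08,0,0,0,1, 0,0,-0.08,0,0,0,1, 0,0,-0.08,0,0,0,1, 0,0,-0.08,0,0,0,1, 0,0,-0.08,0,0,0,1]'
python3 -m handwheel '[-0.03,-0.04,0,0,0,0,1, -0.03,-0.04,0,0,0,0,1, -0.03,-0.04,0,0,0,0,1, 0,0,0,0,0,0,1, 0,0,0,0,0,0,1]'
python3 - <<'E'
from h import *
c=shot("wrist","w6.png"); print(tool().round(4)); shot("top","top6.png")
E
```

```text
t: 20.85
tcp_pos: [0.4608, 0.2581, 0.0404]
ee_rot: [-0.0, 0.706, 0.709, -0.0]
wrist_force: [-0.2, 0.0, -2.0]
opening: 0.765
finger_force: 66.9
t: 21.35
tcp_pos: [0.4614, 0.2589, 0.0207]
ee_rot: [0.0, 0.705, 0.709, 0.001]
wrist_force: [0.1, 0.9, -1.6]
opening: 0.769
finger_force: 67.3
t: 21.85
tcp_pos: [0.46, 0.2582, 0.0342]
ee_rot: [-0.0, 0.705, 0.709, -0.001]
wrist_force: [-0.3, 0.7, 0.0]
opening: 0.945
finger_force: 0.0
t: 22.35
tcp_pos: [0.4603, 0.2588, 0.2376]
ee_rot: [-0.0, 0.705, 0.709, 0.0]
wrist_force: [0.8, 0.1, -0.1]
opening: 0.999
finger_force: 0.0
t: 22.85
tcp_pos: [0.4012, 0.2133, 0.2359]
ee_rot: [0.001, 0.705, 0.709, 0.0]
wrist_force: [0.7, -0.3, 1.1]
opening: 0.997
finger_force: 0.0
[[-5.000e-03  1.000e+00  1.200e-03  4.015e-01]
 [ 1.000e+00  5.000e-03  2.000e-04  2.136e-01]
 [ 2.000e-04  1.200e-03 -1.000e+00  2.356e-01]
 [ 0.000e+00  0.000e+00  0.000e+00  1.000e+00]]
```

View pics/w6.png

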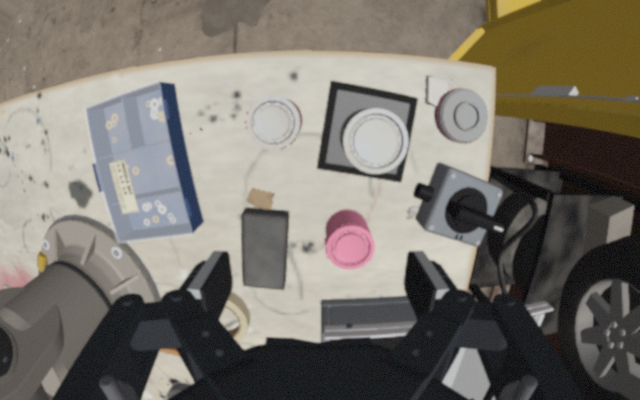

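The mixed tin stands on the mat with its lid at (377,140). The waiting red tin's lid is at (275,122), and the pink look-alike is at (350,240). Next I measure the red tin.

```bash
python3 - <<'E'
from h import *
w=shot("wrist"); t=shot("top"); im=t["color"]
print(tool()[:3,3].round(4))
p=atz(w,275,122,.058); print("redL",p.round(4), "mixed",atz(w,377,140,.064).round(4)); 
print(proj(t,p), tri(ray(w,275,122),ray(t,235,230)).round(4))
print(rows([p[0],p[1],.012]))
E
```

```text
[0.4015 0.2139 0.235 ]
redL [0.3577 0.2737 0.058 ] mixed [0.4628 0.2566 0.064 ]
(np.float64(232.6011316051776), np.float64(228.63298302670736)) [0.3545 0.2726 0.0331]
[ 0.1198 -0.0867  0.4462]
```

```bash
python3 -m handwheel '[0.039,-0.03,0,0,0,0,1, 0.039,-0.03,0,0,0,0,1, 0.039,-0.03,0,0,0,0,1, 0,0,0.04,0,0,0,1, 0,0,0.06,0,0,0,1]'
python3 -m handwheel '[0,0,0.06,0,0,0,1, 0,0,0.06,0,0,0,1, 0,0,0.06,0,0,0,1, 0,0,0.06,0,0,0,1, 0,0,0.05,0,0,0,1]'
python3 -m handwheel '[0,0,0.035,0,0,0,1, 0,0,0.02,0,0,0,1, 0,0,0,0,0,0,0, 0,0,0,0,0,0,0, 0,0,0,0,0,0,0]'
python3 -m handwheel '[0,0,0,0,0,0,0, 0,0,0,0,0,0,0, 0,0,0,0,0,0,0, 0,0,0,0,0,0,0, 0,0,0,0,0,0,0]'
```

```text
t: 23.55
tcp_pos: [0.3564, 0.2733, 0.1853]
ee_rot: [0.0, 0.705, 0.709, 0.001]
wrist_force: [0.8, -0.6, -1.3]
opening: 0.997
finger_force: 0.0
t: 24.05
tcp_pos: [0.3554, 0.272, 0.038]
ee_rot: [-0.001, 0.705, 0.709, -0.001]
wrist_force: [0.4, 0.4, 0.3]
opening: 1.0
finger_force: 0.0
t: 24.55
tcp_pos: [0.356, 0.2721, 0.0134]
ee_rot: [0.0, 0.705, 0.709, 0.0]
wrist_force: [-3.7, -0.8, 4.5]
opening: 0.623
finger_force: 61.8
t: 25.05
tcp_pos: [0.3562, 0.2721, 0.0134]
ee_rot: [0.0, 0.705, 0.709, 0.001]
wrist_force: [-4.0, 0.5, 9.6]
opening: 0.626
finger_force: 62.6
```

```bash
python3 -m handwheel '[0,0,-0.03,0,0,0,0, 0,0,-0.06,0,0,0,0, 0,0,-0.09,0,0,0,0, 0,0,-0.09,0,0,0,0, 0,0,-0.09,0,0,0,0]'
python3 -m handwheel '[-0.03,0.01,0,0,0,0,0, -0.05,0.02,0,0,0,0,0, -0.05,0.02,0,0,0,0,0, -0.05,0.02,0,0,0,0,0, -0.05,0.02,0,0,0,0,0]'
python3 -m handwheel '[-0.05,0.02,0,0,0,0,0, -0.05,0.02,0,0,0,0,0, -0.05,0.02,0,0,0,0,0, -0.05,0.02,0,0,0,0,0, -0.05,0.02,0,0,0,0,0]' >/dev/null
python3 -m handwheel '[-0.05,0.02,0,0,0,0,0, -0.05,0.02,0,0,0,0,0, -0.05,0.02,0,0,0,0,0, -0.01,0.01,0,0,0,0,0, 0,0,0,0,0,0,0]'
python3 - <<'E'
from h import *
w=shot("wrist","w7.png"); print(tool().round(4)); shot("top","top7.png")
E
```

```text
t: 25.55
tcp_pos: [0.3555, 0.2716, 0.1946]
ee_rot: [0.0, 0.705, 0.709, 0.0]
wrist_force: [1.3, 0.3, -1.0]
opening: 0.624
finger_force: 63.4
t: 26.05
tcp_pos: [0.4018, 0.1557, 0.1931]
ee_rot: [0.001, 0.705, 0.709, 0.0]
wrist_force: [0.6, 0.2, -1.4]
opening: 0.625
finger_force: 63.4
t: 27.05
tcp_pos: [0.4879, -0.0484, 0.1928]
ee_rot: [0.0, 0.706, 0.708, 0.0]
wrist_force: [-0.3, -0.0, -0.9]
opening: 0.619
finger_force: 63.4
[[-4.700e-03  1.000e+00  4.000e-04  4.874e-01]
 [ 1.000e+00  4.700e-03  3.000e-04 -4.740e-02]
 [ 3.000e-04  4.000e-04 -1.000e+00  1.927e-01]
 [ 0.000e+00  0.000e+00  0.000e+00  1.000e+00]]
```

View pics/w7.png

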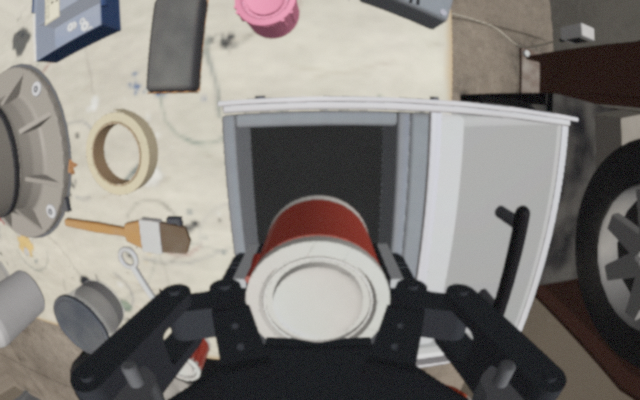

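The tin is held level over the bay, with a clear floor below it. I'll lower it.

```bash
python3 -m handwheel '[-0.005,0.011,0.04,0,0,0,0, 0,0,0.06,0,0,0,0, 0,0,0.06,0,0,0,0, 0,0,0.06,0,0,0,0, 0,0,0.05,0,0,0,0]'
python3 -m handwheel '[0,0,0.025,0,0,0,0, 0,0,0.012,0,0,0,0, 0,0,0.009,0,0,0,0, 0,0,0,0,0,0,0, 0,0,0,0,0,0,0]'
python3 -m handwheel '[0,0,0,0,0,0,0.9, 0,0,0,0,0,0,0.9, 0,0,0,0,0,0,0.9, 0,0,0,0,0,0,0.9, 0,0,-0.03,0,0,0,0.9]'
python3 -m handwheel '[0,0,-0.08,0,0,0,1, 0,0,-0.08,0,0,0,1, 0,0,-0.08,0,0,0,1, 0,0,-0.08,0,0,0,1, 0,0,-0.08,0,0,0,1]'
```

```text
t: 27.65
tcp_pos: [0.4924, -0.049, 0.0563]
ee_rot: [-0.0, 0.705, 0.709, 0.0]
wrist_force: [0.1, -0.6, 0.3]
opening: 0.625
finger_force: 63.4
t: 28.15
tcp_pos: [0.4935, -0.0502, 0.0351]
ee_rot: [0.0, 0.705, 0.709, 0.0]
wrist_force: [0.2, 0.5, -1.4]
opening: 0.628
finger_force: 63.4
t: 28.65
tcp_pos: [0.492, -0.05, 0.0487]
ee_rot: [-0.001, 0.705, 0.709, -0.001]
wrist_force: [0.5, -0.2, 0.1]
opening: 0.904
finger_force: 0.0
t: 29.15
tcp_pos: [0.4925, -0.0497, 0.2521]
ee_rot: [0.0, 0.705, 0.709, 0.0]
wrist_force: [0.6, -1.3, -0.5]
opening: 1.004
finger_force: 0.0
```

```bash
python3 -m handwheel '[-0.06,-0.03,0,0,0,0,1, -0.06,-0.03,0,0,0,0,1, -0.06,-0.03,0,0,0,0,1, -0.06,-0.03,0,0,0,0,1, -0.06,-0.03,0,0,0,0,1]' >/dev/null
python3 -m handwheel '[-0.06,-0.03,0,0,0,0,1, -0.06,-0.03,0,0,0,0,1, -0.06,-0.03,0,0,0,0,1, -0.06,-0.025,0,0,0,0,1, 0,0,0,0,0,0,1]'
python3 -m handwheel '[0,0,0,0,0,0,1, 0,0,0,0,0,0,1, 0,0,0,0,0,0,1, 0,0,0,0,0,0,1, 0,0,0,0,0,0,1]'
python3 - <<'E'
from h import *
w=shot("wrist","w8.png"); print(tool().round(4)); shot("top","top8.png")
E
```

```text
t: 30.15
tcp_pos: [0.3598, -0.3239, 0.2501]
ee_rot: [0.0, 0.707, 0.707, -0.0]
wrist_force: [0.7, 1.1, -0.9]
opening: 1.002
finger_force: 0.0
t: 30.65
tcp_pos: [0.3621, -0.3204, 0.2494]
ee_rot: [-0.0, 0.705, 0.709, 0.0]
wrist_force: [-0.3, 0.4, -0.3]
opening: 1.0
finger_force: 0.0
[[-5.700e-03  1.000e+00  0.000e+00  3.620e-01]
 [ 1.000e+00  5.700e-03  1.000e-04 -3.205e-01]
 [ 1.000e-04  0.000e+00 -1.000e+00  2.494e-01]
 [ 0.000e+00  0.000e+00  0.000e+00  1.000e+00]]
```

View pics/w8.png

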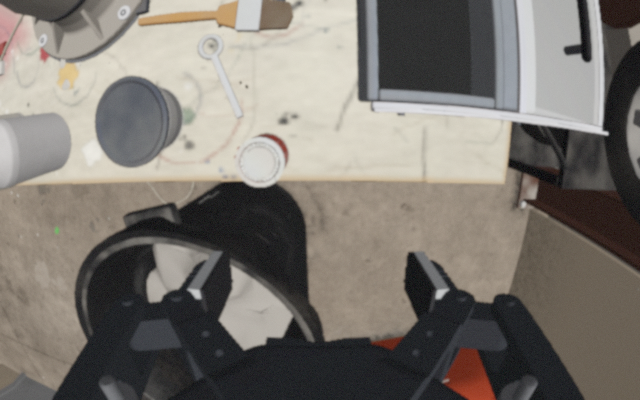

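The right red tin's lid is at (262,161), undisturbed near the table edge. The table here shows no third tin.

```bash
python3 - <<'E'
from h import *
w=shot("wrist"); t=shot("top")
p=atz(w,262,161,.058); print(p.round(4), proj(t,p), tri(ray(w,262,161),ray(t,418,242)).round(4), atz(t,417.9,242.4,.058).round(4)); print(rows([p[0],p[1],.013]))
E
```

```text
[ 0.3008 -0.3042  0.058 ] (np.float64(426.0368902369466), np.float64(249.4091366813635)) [ 0.3173 -0.2799  0.1209] [ 0.3212 -0.2809  0.058 ]
[ 0.0336 -0.122   0.4726]
```

```bash
python3 - <<'E'
from h import *
w=shot("wrist"); 
for f in("top0","top8"):
    im=cv2.imread(f"pics/{f}.png"); h=cv2.cvtColor(im,cv2.COLOR_BGR2HSV).astype(int)
    m=((h[...,0]<8)|(h[...,0]>172))&(h[...,1]>130)&(h[...,2]>40)
    sub=np.argwhere(m[215:270,395:445]); print(f,len(sub),(sub.mean(0)+[215,395]) if len(sub) else None)
im=cv2.imread("pics/w8.png"); 
a=cv2.resize(cv2.imread("pics/top8.png")[90:270,205:445],None,fx=2.4,fy=2.4,interpolation=cv2.INTER_CUBIC)
cv2.imwrite("pics/m8.png",a)
E
```

```text
top0 0 None
top8 4 [246.  415.5]
```

View pics/m8.png

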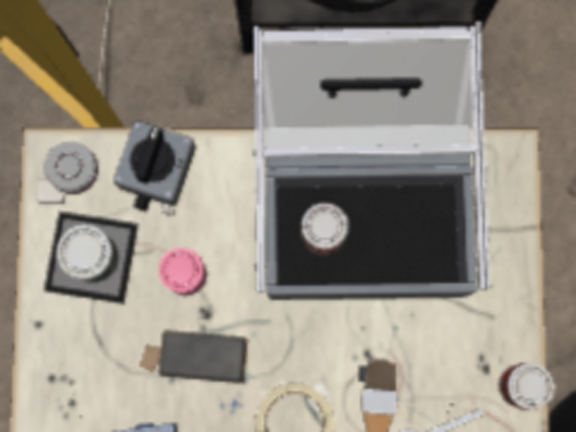

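The tin was knocked about 3 cm aside and now lies at (425,250) in the top view. Both views agree on (0.30, -0.304). The tin in the bay and the mixed tin are in place.

```bash
python3 -m handwheel '[0.011,-0.042,0,0,0,0,1, 0.011,-0.042,0,0,0,0,1, 0.011,-0.042,0,0,0,0,1, 0,0,0.03,0,0,0,1, 0,0,0.05,0,0,0,1]'
python3 -m handwheel '[0,0,0.06,0,0,0,1, 0,0,0.06,0,0,0,1, 0,0,0.06,0,0,0,1, 0,0,0.03,0,0,0,1, 0,0,0,0,0,0,1]'
python3 - <<'E'
from h import *
print(tool().round(4), rows([.299,-.304,.013]), state()["q"].round(2))
E
```

```text
t: 31.4
tcp_pos: [0.2989, -0.3054, 0.2102]
ee_rot: [0.002, 0.706, 0.709, -0.0]
wrist_force: [0.3, -0.6, -0.1]
opening: 1.002
finger_force: 0.0
t: 31.9
tcp_pos: [0.2979, -0.3037, 0.1026]
ee_rot: [-0.002, 0.705, 0.709, 0.0]
wrist_force: [0.5, 0.4, 0.9]
opening: 1.002
finger_force: 0.0
[[-0.0054  1.     -0.0022  0.2979]
 [ 1.      0.0054  0.003  -0.3037]
 [ 0.003  -0.0021 -1.      0.1026]
 [ 0.      0.      0.      1.    ]] [-0.0012  0.0025  0.1793] [ 1.11  0.24 -0.52  2.23  0.18  0.71  0.47]
```

```bash
python3 -m handwheel '[0,0,0.05,0,0,0,1, 0,0,0.05,0,0,0,1, 0,0,0.05,0,0,0,1, 0,0,0.025,0,0,0,1, 0,0,0,0,0,0,1]'
python3 -m handwheel '[0,0,0,0,0,0,0, 0,0,0,0,0,0,0, 0,0,0,0,0,0,0, 0,0,0,0,0,0,0, 0,0,0,0,0,0,0]'
python3 -m handwheel '[0,0,0,0,0,0,0, 0,0,-0.03,0,0,0,0, 0,0,-0.06,0,0,0,0, 0,0,-0.06,0,0,0,0, 0,0,-0.06,0,0,0,0]'
python3 -m handwheel '[0,0,-0.06,0,0,0,0, 0,0,-0.06,0,0,0,0, 0,0,-0.03,0,0,0,0, 0,0,0,0,0,0,0, 0,0,0,0,0,0,0]'
python3 - <<'E'
from h import *
print(tool().round(4), rows([.493,-.160,.193]), state()["q"].round(2))
E
```

```text
t: 32.4
tcp_pos: [0.2986, -0.3044, 0.0164]
ee_rot: [-0.001, 0.705, 0.709, 0.0]
wrist_force: [-0.1, 0.7, 1.1]
opening: 1.002
finger_force: 0.0
t: 32.9
tcp_pos: [0.2989, -0.3053, 0.0182]
ee_rot: [0.001, 0.705, 0.709, -0.0]
wrist_force: [-3.8, 2.7, 20.6]
opening: 0.625
finger_force: 58.9
t: 33.4
tcp_pos: [0.2987, -0.3046, 0.1237]
ee_rot: [0.0, 0.705, 0.709, 0.0]
wrist_force: [-0.4, -0.6, -1.3]
opening: 0.623
finger_force: 63.3
t: 33.9
tcp_pos: [0.2985, -0.3047, 0.197]
ee_rot: [0.0, 0.705, 0.709, -0.0]
wrist_force: [-0.3, 0.0, -2.0]
opening: 0.625
finger_force: 63.4
[[-4.700e-03  1.000e+00  3.000e-04  2.985e-01]
 [ 1.000e+00  4.700e-03 -1.000e-03 -3.047e-01]
 [-1.000e-03  3.000e-04 -1.000e+00  1.970e-01]
 [ 0.000e+00  0.000e+00  0.000e+00  1.000e+00]] [0.2876 0.3903 0.0079] [ 1.18  0.09 -0.56  2.14  0.06  0.92  0.59]
```

```bash
python3 -m handwheel '[0.02,0.03,0,0,0,0,0, 0.03,0.04,0,0,0,0,0, 0.03,0.04,0,0,0,0,0, 0.03,0.04,0,0,0,0,0, 0.03,0.04,0,0,0,0,0]'
python3 -m handwheel '[0.03,0.04,0,0,0,0,0, 0.03,0.04,0,0,0,0,0, 0.03,0.04,0,0,0,0,0, 0.03,0.04,0,0,0,0,0, 0.028,0.04,0,0,0,0,0]'
python3 -m handwheel '[0,0,0,0,0,0,0, 0,0,0,0,0,0,0, 0,0,0,0,0,0,0, 0,0,0,0,0,0,0, 0,0,0,0,0,0,0]'
python3 - <<'E'
from h import *
print(tool()[:3,3].round(4), rows([.493,-.160,.040])); shot("wrist","w9.png")
E
```

```text
t: 34.4
tcp_pos: [0.3936, -0.2331, 0.1958]
ee_rot: [-0.001, 0.705, 0.709, -0.0]
wrist_force: [0.1, -0.4, -1.6]
opening: 0.621
finger_force: 63.4
t: 34.9
tcp_pos: [0.4932, -0.1586, 0.1956]
ee_rot: [-0.001, 0.705, 0.709, -0.0]
wrist_force: [0.6, -0.2, -1.2]
opening: 0.623
finger_force: 63.4
t: 35.4
tcp_pos: [0.4926, -0.1602, 0.1968]
ee_rot: [0.0, 0.706, 0.709, -0.0]
wrist_force: [0.2, -0.1, -0.6]
opening: 0.624
finger_force: 63.5
[ 0.4926 -0.1602  0.1968] [0.0006 0.0009 0.3136]
```

View pics/w9.png

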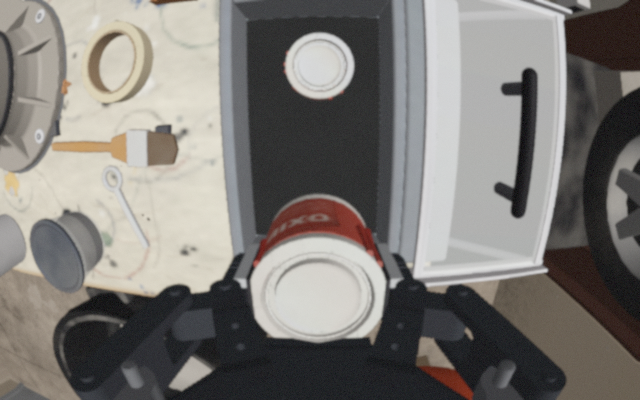

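The held tin is level, and the first tin stands in the bay at (320,65). I'll lower the second tin beside it, release, and confirm numerically from the images, since my picture budget is spent.

```bash
python3 -m handwheel '[0,0,0.04,0,0,0,0, 0,0,0.06,0,0,0,0, 0,0,0.06,0,0,0,0, 0,0,0.06,0,0,0,0, 0,0,0.05,0,0,0,0]'
python3 -m handwheel '[0,0,0.02,0,0,0,0, 0,0,0.015,0,0,0,0, 0,0,0.008,0,0,0,0, 0,0,0,0,0,0,0, 0,0,0,0,0,0,0]'
python3 -m handwheel '[0,0,0,0,0,0,0.9, 0,0,0,0,0,0,0.9, 0,0,0,0,0,0,0.9, 0,0,0,0,0,0,0.9, 0,0,-0.03,0,0,0,0.9]'
python3 -m handwheel '[0,0,-0.08,0,0,0,1, 0,0,-0.08,0,0,0,1, 0,0,-0.08,0,0,0,1, 0,0,-0.08,0,0,0,1, 0,0,-0.08,0,0,0,1]'
python3 -m handwheel '[0,0,0,0,0,0,1, 0,0,0,0,0,0,1, 0,0,0,0,0,0,1, 0,0,0,0,0,0,1, 0,0,0,0,0,0,1]' >/dev/null
python3 - <<'E'
from h import *
w=shot("wrist","w10.png"); print(tool()[:3,3].round(4))
g=cv2.cvtColor(w["color"],cv2.COLOR_BGR2GRAY)
cs=cv2.HoughCircles(cv2.medianBlur(g,3),cv2.HOUGH_GRADIENT,1,30,param1=120,param2=22,minRadius=20,maxRadius=45)
for u,v,r in cs[0]:
    if 200<u<400 and g[int(v),int(u)]>140: print(u,v,r,atz(w,u,v,.078).round(4))
for p in [(.493,-.05,.078),(.493,-.16,.078)]: print(proj(w,p))
E
```

```text
t: 35.95
tcp_pos: [0.4925, -0.1599, 0.0605]
ee_rot: [-0.0, 0.705, 0.709, -0.0]
wrist_force: [0.1, 0.3, -2.7]
opening: 0.62
finger_force: 63.5
t: 36.45
tcp_pos: [0.4935, -0.1599, 0.0411]
ee_rot: [0.001, 0.705, 0.709, 0.0]
wrist_force: [-0.2, -0.2, -1.5]
opening: 0.627
finger_force: 63.5
t: 36.95
tcp_pos: [0.4921, -0.1594, 0.0546]
ee_rot: [-0.001, 0.705, 0.709, -0.0]
wrist_force: [0.1, 0.4, 0.6]
opening: 0.901
finger_force: 0.0
t: 37.45
tcp_pos: [0.4927, -0.1591, 0.2582]
ee_rot: [0.0, 0.705, 0.709, 0.0]
wrist_force: [0.9, -2.0, 0.0]
opening: 0.999
finger_force: 0.0
[ 0.4928 -0.1595  0.2547]
319.5 178.5 26.6 [ 0.4948 -0.1593  0.078 ]
318.5 74.5 28.2 [ 0.493  -0.0505  0.078 ]
(np.float64(318.52583118612745), np.float64(74.05899168923342))
(np.float64(317.7557016108314), np.float64(179.16149285779784))
```

Both tins stand at their places in the bay, upright and at the right lid height. Next I close the guard.

```bash
python3 -m handwheel '[0.022,0.066,0,0,0,0,1, 0.022,0.066,0,0,0,0,1, 0.022,0.066,0,0,0,0,1, 0.022,0.066,0,0,0,0,1, 0.022,0.067,0,0,0,0,1]'
python3 -m handwheel '[0,0,0.05,0,0,0,1, 0,0,0.05,0,0,0,1, 0,0,0.06,0,0,0,1, 0,0,0.05,0,0,0,1, 0,0,0.05,0,0,0,1]'
python3 -m handwheel '[0,0,0.024,0,0,0,1, 0,0,0,0,0,0,1, 0,0,0,0,0,0,0, 0,0,0,0,0,0,0, 0,0,0,0,0,0,0]'
python3 -m handwheel '[0,0,0,0,0,0,0, 0,0,0,0,0,0,0, 0,0,0,0,0,0,0, 0,0,0,0,0,0,0, 0,0,0,0,0,0,0]'
```

```text
t: 38.5
tcp_pos: [0.6594, -0.1033, 0.2546]
ee_rot: [-0.001, 0.705, 0.709, -0.0]
wrist_force: [0.1, -0.4, 0.2]
opening: 0.998
finger_force: 0.0
t: 39.0
tcp_pos: [0.6579, -0.1037, 0.1235]
ee_rot: [-0.001, 0.705, 0.709, -0.0]
wrist_force: [-0.4, 0.5, -0.1]
opening: 0.999
finger_force: 0.0
t: 39.5
tcp_pos: [0.6588, -0.1039, 0.1145]
ee_rot: [0.001, 0.705, 0.709, 0.0]
wrist_force: [0.0, 0.4, -0.4]
opening: 0.517
finger_force: 0.0
t: 40.0
tcp_pos: [0.658, -0.1039, 0.114]
ee_rot: [0.0, 0.705, 0.709, -0.0]
wrist_force: [-5.1, -0.6, 8.4]
opening: 0.142
finger_force: 58.4
```

```bash
python3 -m handwheel '[0,-0.03,0,0,0,0,0, 0,-0.034,0,0,0,0,0, 0,-0.034,0,0,0,0,0, 0,-0.034,0,0,0,0,0, 0,-0.034,0,0,0,0,0]' >/dev/null
python3 -m handwheel '[0,-0.034,0,0,0,0,0, 0,-0.034,0,0,0,0,0, 0,-0.034,0,0,0,0,0, 0,-0.034,0,0,0,0,0, 0,-0.034,0,0,0,0,0]'
python3 -m handwheel '[0,-0.006,0,0,0,0,0, 0,-0.004,0,0,0,0,0, 0,0,0,0,0,0,0, 0,0,0,0,0,0,0, 0,0,0,0,0,0,0]'
```

```text
t: 41.0
tcp_pos: [0.4903, -0.1068, 0.1139]
ee_rot: [0.001, 0.706, 0.708, -0.0]
wrist_force: [2.9, -13.4, 2.8]
opening: 0.142
finger_force: 59.9
t: 41.5
tcp_pos: [0.4879, -0.1068, 0.1141]
ee_rot: [0.003, 0.706, 0.708, 0.001]
wrist_force: [18.0, -13.4, -13.9]
opening: 0.138
finger_force: 59.7
```

```bash
python3 -m handwheel '[0,0,0,0,0,0,1, 0,0,0,0,0,0,1, 0,0,0,0,0,0,1, 0,0,0,0,0,0,1, 0,0,-0.03,0,0,0,1]'
python3 -m handwheel '[0,0,-0.06,0,0,0,1, 0,0,-0.08,0,0,0,1, 0,0,-0.08,0,0,0,1, 0,0,-0.08,0,0,0,1, 0,0,0,0,0,0,1]'
python3 -m handwheel '[0.056,0.019,0,0,0,0,1, 0.056,0.019,0,0,0,0,1, 0.056,0.019,0,0,0,0,1, 0.056,0.019,0,0,0,0,1, 0.056,0.019,0,0,0,0,1]' >/dev/null
python3 -m handwheel '[0.056,0.019,0,0,0,0,1, 0.056,0.019,0,0,0,0,1, 0.056,0.019,0,0,0,0,1, 0.056,0.019,0,0,0,0,1, 0.056,0.019,0,0,0,0,1]'
python3 -m handwheel '[0,0,0,0,0,-0.162,1, 0,0,0,0,0,-0.162,1, 0,0,0,0,0,-0.162,1, 0,0,0,0,0,-0.162,1, 0,0,0,0,0,-0.162,1]' >/dev/null
python3 -m handwheel '[0,0,0,0,0,-0.162,1, 0,0,0,0,0,-0.162,1, 0,0,0,0,0,-0.162,1, 0,0,0,0,0,-0.162,1, 0,0,0,0,0,-0.162,1]'
python3 -m handwheel '[0,0,0,0,0,0,1, 0,0,0,0,0,0,1, 0,0,0,0,0,0,1, 0,0,0,0,0,0,1, 0,0,0,0,0,0,1]' >/dev/null
python3 - <<'E'
from h import *
T=tool();print(T[:3,3],np.degrees(np.arctan2(T[1,1],T[0,1])),rows([.5843,.1735,.0607])); t=shot("top","top10.png")
# handle: dark pixels above the guard plate
g=cv2.cvtColor(t["color"],cv2.COLOR_BGR2GRAY); 
for y in range(150,200): 
    n=(g[y,330:395]<60).sum()
    if n>20: print(y,n)
g0=cv2.cvtColor(cv2.imread("pics/top0.png"),cv2.COLOR_BGR2GRAY); print([(y,(g0[y,330:395]<60).sum()) for y in range(178,190)])
E
```

```text
t: 42.0
tcp_pos: [0.4842, -0.1044, 0.1276]
ee_rot: [-0.001, 0.705, 0.709, -0.001]
wrist_force: [-0.8, -0.9, 0.1]
opening: 0.966
finger_force: 0.0
t: 42.5
tcp_pos: [0.4874, -0.1043, 0.2843]
ee_rot: [0.003, 0.705, 0.709, 0.002]
wrist_force: [-0.1, 0.4, -0.5]
opening: 0.999
finger_force: 0.0
t: 43.5
tcp_pos: [0.5788, 0.177, 0.2792]
ee_rot: [-0.0, 0.705, 0.709, 0.0]
wrist_force: [0.2, -0.7, 0.2]
opening: 0.999
finger_force: 0.0
t: 44.5
tcp_pos: [0.5786, 0.1757, 0.2792]
ee_rot: [-0.0, 0.143, 0.99, 0.0]
wrist_force: [-0.2, -0.6, 0.2]
opening: 1.0
finger_force: 0.0
[0.57884085 0.17575512 0.27848745] 73.12764970702626 [-0.0117 -0.0011  0.4356]
162 21
163 24
164 27
165 28
166 30
167 28
168 23
169 21
[(178, np.int64(0)), (179, np.int64(0)), (180, np.int64(0)), (181, np.int64(26)), (182, np.int64(42)), (183, np.int64(42)), (184, np.int64(32)), (185, np.int64(4)), (186, np.int64(0)), (187, np.int64(0)), (188, np.int64(0)), (189, np.int64(0))]
```

```bash
python3 - <<'E'
from h import *
s=shot("scene","scene10.png"); a=cv2.imread("pics/scene0.png"); 
for (x,y,w,h) in [(303,138,36,38),(300,160,66,60)]:
    t=a[y:y+h,x:x+w]; r=cv2.matchTemplate(s["color"],t,cv2.TM_CCOEFF_NORMED); _,m,_,l=cv2.minMaxLoc(r); print((x,y),l,m)
p=np.array([.488,-.107,.13]); print(proj(s,p),proj(s,p+[.01,0,0]))
E
```

```text
(303, 138) (303, 138) 0.9881640076637268
(300, 160) (300, 160) 0.9793535470962524
(np.float64(321.7368224609866), np.float64(151.75681073987488)) (np.float64(318.2661808129959), np.float64(150.78117035828808))
```

The guard is back at its shut position, with a zero-pixel match. Now I grip the isolator and turn it on.

```bash
python3 -m handwheel '[-0.012,-0.001,0.05,0,0,0,1, 0,0,0.06,0,0,0,1, 0,0,0.06,0,0,0,1, 0,0,0.06,0,0,0,1, 0,0,0.06,0,0,0,1]' >/dev/null
python3 -m handwheel '[0,0,0.06,0,0,0,1, 0,0,0.05,0,0,0,1, 0,0,0.034,0,0,0,1, 0,0,0,0,0,0,1, 0,0,0,0,0,0,0]'
python3 -m handwheel '[0,0,0,0,0,0,0, 0,0,0,0,0,0,0, 0,0,0,0,0,0,0, 0,0,0,0,0,0,0, 0,0,0,0,0,0,0]'
python3 -m handwheel '[0,0,0,0,0,0,0, 0,0,0,0,0,0,0, 0,0,0,0,0,0,0, 0,0,0,0,0,0,0, 0,0,0,0,0,0,0]'
python3 -m handwheel '[0,0,0,0,0,0.15,0, 0,0,0,0,0,0.15,0, 0,0,0,0,0,0.15,0, 0,0,0,0,0,0.15,0, 0,0,0,0,0,0.15,0]'
python3 -m handwheel '[0,0,0,0,0,0.15,0, 0,0,0,0,0,0.15,0, 0,0,0,0,0,0.15,0, 0,0,0,0,0,0.15,0, 0,0,0,0,0,0.15,0]'
python3 -m handwheel '[0,0,0,0,0,0.15,0, 0,0,0,0,0,0.1,0, 0,0,0,0,0,0.05,0, 0,0,0,0,0,0,0, 0,0,0,0,0,0,0]'
python3 - <<'E'
from h import *
T=tool();print(state()["ft_torque"],np.degrees(np.arctan2(T[1,1],T[0,1])))
E
```

```text
t: 46.1
tcp_pos: [0.5847, 0.1739, 0.062]
ee_rot: [0.0, 0.146, 0.989, 0.0]
wrist_force: [0.3, 0.4, 1.1]
opening: 0.857
finger_force: 0.0
t: 46.6
tcp_pos: [0.5846, 0.1732, 0.062]
ee_rot: [0.0, 0.147, 0.989, -0.0]
wrist_force: [-2.1, -3.8, 8.3]
opening: 0.151
finger_force: 58.4
t: 47.1
tcp_pos: [0.5847, 0.1732, 0.062]
ee_rot: [0.0, 0.147, 0.989, -0.0]
wrist_force: [-2.2, -3.4, 9.4]
opening: 0.152
finger_force: 58.4
t: 47.6
tcp_pos: [0.5847, 0.1732, 0.062]
ee_rot: [0.0, 0.429, 0.903, -0.0]
wrist_force: [-2.6, -3.0, 7.0]
opening: 0.151
finger_force: 58.3
t: 48.1
tcp_pos: [0.5847, 0.1732, 0.062]
ee_rot: [0.0, 0.673, 0.74, 0.0]
wrist_force: [-1.9, -3.4, 6.8]
opening: 0.15
finger_force: 58.3
t: 48.6
tcp_pos: [0.5847, 0.1732, 0.062]
ee_rot: [0.0, 0.754, 0.657, 0.0]
wrist_force: [-2.2, -2.8, 8.6]
opening: 0.152
finger_force: 58.7
[-0.67283215  0.34443834  0.10982904] -7.821804841318485
```

```bash
python3 -m handwheel '[0,0,0,0,0,0.04,0, 0,0,0,0,0,0.03,0, 0,0,0,0,0,0,0, 0,0,0,0,0,0,0, 0,0,0,0,0,0,0]'
python3 - <<'E'
from h import *
T=tool();print(state()["ft_torque"],np.degrees(np.arctan2(T[1,1],T[0,1])))
E
```

```text
t: 49.1
tcp_pos: [0.5847, 0.1733, 0.062]
ee_rot: [0.001, 0.771, 0.637, 0.0]
wrist_force: [-0.9, -3.5, 8.7]
opening: 0.152
finger_force: 67.4
[-0.8790853   0.40844755  1.69825708] -10.859819081679959
```

The handle is on its stop (1.7 N m). I'll release it, lift, and do a last check from the pictures.

```bash
python3 -m handwheel '[0,0,0,0,0,0,1, 0,0,0,0,0,0,1, 0,0,0,0,0,0,1, 0,0,0,0,0,0,1, 0,0,-0.03,0,0,0,1]'
python3 -m handwheel '[0,0,-0.08,0,0,0,1, 0,0,-0.08,0,0,0,1, 0,0,-0.08,0,0,0,1, 0,0,-0.08,0,0,0,1, 0,0,-0.08,0,0,0,1]'
python3 -m handwheel '[-0.06,0,0,0,0,0,1, -0.06,0,0,0,0,0,1, -0.06,0,0,0,0,0,1, -0.04,0,0,0,0,0,1, 0,0,0,0,0,0,1]' >/dev/null
python3 -m handwheel '[0,0,0,0,0,0,1, 0,0,0,0,0,0,1, 0,0,0,0,0,0,1, 0,0,0,0,0,0,1, 0,0,0,0,0,0,1]'
python3 - <<'E'
from h import *
w=shot("wrist","w11.png");s=shot("scene","scene11.png");t=shot("top","top11.png")
a=cv2.imread("pics/scene0.png"); b=cv2.imread("pics/top8.png")
def tm(n,tpl,img,x,y,wd,h):
    r=cv2.matchTemplate(img,tpl[y:y+h,x:x+wd],cv2.TM_CCOEFF_NORMED); _,m,_,l=cv2.minMaxLoc(r); print(n,(x,y),l,round(m,3))
tm("guard",a,s["color"],303,138,36,38); tm("isolator on",a,s["color"],195,200,58,60)
tm("cartridge",a,s["color"],168,256,42,34)
tm("mixed in top vs after placing",b,t["color"],222,175,46,46)
g=cv2.cvtColor(w["color"],cv2.COLOR_BGR2GRAY)
a=tool(); print(a[:3,3])
m=cv2.inRange(w["color"],(0,0,0),(55,55,55)); 
for p in [(.5843,.1735,.087)]:
    u,v=map(int,proj(w,p)); print(u,v); r=m[v-40:v+40,u-40:u+40]
    cv2.imwrite("pics/iso.png",w["color"][max(v-60,0):v+60,u-60:u+60])
E
```

```text
t: 49.6
tcp_pos: [0.5834, 0.1731, 0.0753]
ee_rot: [-0.001, 0.771, 0.636, -0.001]
wrist_force: [0.2, 0.0, 1.1]
opening: 0.979
finger_force: 0.0
t: 50.1
tcp_pos: [0.584, 0.1737, 0.2793]
ee_rot: [0.0, 0.771, 0.637, 0.0]
wrist_force: [0.2, -0.0, 0.8]
opening: 1.0
finger_force: 0.0
t: 51.1
tcp_pos: [0.5635, 0.066, 0.2763]
ee_rot: [-0.0, 0.771, 0.637, -0.0]
wrist_force: [-0.1, 0.1, 0.4]
opening: 1.003
finger_force: 0.0
guard (303, 138) (303, 138) 0.988
isolator on (195, 200) (195, 200) 0.997
cartridge (168, 256) (168, 256) 0.999
mixed in top vs after placing (222, 175) (222, 175) 1.0
[0.56352027 0.06572515 0.27628744]
317 75
```

```bash
python3 -m handwheel '[-0.05,-0.024,0,0,0,0,1, -0.05,-0.024,0,0,0,0,1, -0.05,-0.024,0,0,0,0,1, -0.05,-0.024,0,0,0,0,1, -0.05,-0.024,0,0,0,0,1]' >/dev/null
python3 -m handwheel '[-0.05,0,0,0,0,0,1, -0.05,0,0,0,0,0,1, -0.05,0,0,0,0,0,1, -0.05,0,0,0,0,0,1, 0,0,0,0,0,0,1]' >/dev/null
python3 -m handwheel '[0,0,0,0,0,0,1, 0,0,0,0,0,0,1, 0,0,0,0,0,0,1, 0,0,0,0,0,0,1, 0,0,0,0,0,0,1]'
python3 - <<'E'
from h import *
w=shot("wrist","w12.png"); g=cv2.cvtColor(w["color"],cv2.COLOR_BGR2GRAY)
cs=cv2.HoughCircles(cv2.medianBlur(g,3),cv2.HOUGH_GRADIENT,1,30,param1=60,param2=15,minRadius=22,maxRadius=34)
for u,v,r in cs[0]:
    p=atz(w,u,v,.078)
    if .43<p[0]<.56 and -.23<p[1]<.02: print(u,v,r,p.round(4),g[int(v),int(u)])
E
```

```text
t: 52.75
tcp_pos: [0.462, -0.1436, 0.2764]
ee_rot: [0.0, 0.771, 0.637, 0.0]
wrist_force: [0.3, 0.1, -1.0]
opening: 1.0
finger_force: 0.0
329.5 86.5 25.4 [ 0.4934 -0.0497  0.078 ] 50
347.5 182.5 24.9 [ 0.494  -0.1593  0.078 ] 46
```

```bash
python3 -c "
from rig import sign_off; print(sign_off())"
```

```text
the job is handed in; nothing more can be done
None
```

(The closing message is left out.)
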